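# Gauge a post hole with a depth rod

## Robot

A 7-joint arm with a two-finger parallel gripper is mounted at the origin on the work surface. World frame = base frame: x ahead of the robot, y to its left, z up, the work surface at z = 0. Lengths are in m, angles in rad, forces in N, time in s.
With the tool pointing down it reaches from about 0.35 to 0.775 m from the base axis. Payload 3.1 kg.
Tool frame: the origin (TCP) lies at the very end of the fingers, on their centre line; the grasp point (between the pads) lies 19 mm behind it; z points along the fingers, y is the direction in which the jaws open and shut (so a half turn about z gives the same grasp; the last joint's range is limited). The gripper opens to 85 mm and grips with 20 to 120 N. Pads are 22 mm wide; open, the fingers measure 114 mm over their backs; the gripper's body (76 mm by 85 mm) begins 54 mm behind the grasp point. The pads swing forward as they close: fully open they stand 13 mm farther back than shut.
Start: joints at [1.254, 0.311, 0.014, 1.512, -0.004, 1.319, -0.027], TCP at [0.149, -0.529, 0.231] pointing down, gripper open.
Joint ranges: [-2.7, 2.7], [-0.3, 1.91], [-1.27, 1.3], [0.12, 2.57], [-1.44, 4.58], [0.2, 2.03], [-3.05, 3.05]. Speed limits (rad/s): [2.79, 2.79, 3.14, 3.14, 3.14, 3.14, 3.14].

## Interface

Orientations are given as a rotation vector (axis times angle).
In Python, from workcell import manip gives the robot as it stands. The module is installed in compiled form; this text tells all that it offers.
- The arm moves only by the tool arm_command, never from a script. Its argument "commands" is text: rows parted by semicolons, each of 6 numbers parted by spaces: the shift along the tool's x, y, z in units of 1000 mm (1.0 is 1000 mm), then the turn, a rotation vector about the tool's x, y, z in units of pi rad (1.0 is pi rad). In form: x y z rx ry rz; .... A call has 1 to 20 rows; each row shifts and turns the pose as measured when the row begins, along the tool's axes as they then stand; what a row does not reach is not made up. A row lasts 1/8 s, in which the tool goes at most 62.5 mm and 10.7 degrees, less where a joint would pass 70% of its speed; a pose out of reach is approached as far as the arm can. A call with a number of a shift or a turn outside -1 to 1 is refused whole. A call with a gripper value outside its range is refused whole. "jaw" is the opening in per cent of the stroke, from 0 (shut) to 100 (fully open), set as the call begins (left out, the last holds). The fingers move at their own pace and stop on an object; "grip_force" is the grip in N (left out, the last holds). Time passes only in rows, so rows that do not move let the fingers close. It gives the time, the measured TCP pose, the force and the opening at its end, in the units of the state.
- manip.sense(): the state, without advancing time (a new reading comes with each control period).
- manip.read_camera(name): name is "scene" or "top" or "wrist"; returns (picture, depth): 420x560x3 uint8, blue, green, red; 420x560 float32, m along the optical axis (not along the pixel's ray), 0 where there is no reading.
- manip.calibration(name): a dict with "vfov" (degrees; the focal length in pixels is half the picture's height over the tangent of half this angle, whatever the lens; pixels are square), "cx", "cy" (the principal point, pixels), "k1" (the pictures are not rectified: a ray, as slopes to the right and down, at radius r is drawn at 1 + k1 r^2 times it, then the intrinsics apply), "cam_to_world" (4x4, takes a point from camera to world coordinates). Camera axes: x right, y down, z forward; pixel columns grow to the right and rows downward; lengths in m; the calibration is good to about 2 mm. A picture is of the moment at which its call begins: read the wrist's pose just before it. calibration takes no time and is no camera call; for the wrist camera it gives the pose at the moment of the call.
- manip.close_job(): hands the job in, once; it reports no verdict.
The state is a dict: "time_s": time; "joint_pos": joint angles; "joint_velocities": joint speeds; "joint_torque": joint torques, N m; "tool_pos": TCP position; "orientation": TCP orientation; "contact_force": force on the tool from outside, world axes, zero at the start; "ft_torque": the same for the moment, N m; "finger_gap": finger opening in m.
Only numpy, scipy, OpenCV 4.12 (cv2) and the standard library are available. Lean on these libraries where they do the work, as an engineer would, in place of code of your own. Each camera call takes 0.05 s, during which the arm holds its last target. There are 200 camera calls.

## Task

Take the orange-headed depth rod from its stand and slide it down the hole in the top of the flat-topped teal house, past the sprung balls that grip it, gently (never more than 20 N) until it is pressed against the bottom of the hole, and leave it standing there. Then read how much of the rod (head included) still sticks out above the house and move the slider on the stop rule to that same length, within 4 mm. Leave everything else on the table where it is.

Things in the scene. Friction and masses are not known exactly. Their poses are not given: they have to be found in the camera images.
- rod_center (a point): the loose steel depth rod, half-way up; 140 mm long, 120 g: 12 mm thick shaft, lowest 12 mm tapering to a 5 mm wide nose, uppermost 38 mm an orange grip head 20 mm thick with a 30 mm wide, 4 mm thick guard flange right below it. Black rings every 10 mm measured from the top, the one at 100 mm red. Its z axis points up the rod. It starts upright in one of the stand's three holes, nose 40 mm down
- rod_top (a point): centre of the top face of the rod's orange head, 70 mm above rod_center
- rod_tip (a point): the end of the rod's nose, 70 mm below rod_center
- stand: fixed wooden stand, 55 x 155 x 50 mm (long along its own y), with three 14 mm wide, 40 mm deep holes at y = -50, 0 and 50 mm: one has the rod, the others loose plain dowels, 12 mm thick, that reach 95 mm above the table. Origin at the centre of its underside
- house: fixed wooden house block, 56 x 76 x 75 mm (long along its own y), flat top, teal fronts; origin at the centre of its underside, on the table. It stands in a row, in any order, with two loose step-roofed houses (yellow with red roof, pink with green roof; 50 x 70 x 78 mm)
- hole_mouth (a point): centre of the mouth of the vertical hole, in the plane of the house's top, 75 mm above the table. 13.5 mm wide; depth unknown, between 25 and 65 mm, with a hard bottom. Two sprung balls 12 mm below the mouth grip the rod: pushing it past them and on down takes 4 to 8 N, and it does not sink by its own weight; at the bottom the force rises steeply
- rule: fixed aluminium stop rule lying on the table, 50 x 190 x 14 mm (long along its own y); origin at the centre of its underside. Ticks every 10 mm from y = -70 mm (the green zero tick) to y = +70 mm; the 50 mm tick is blue, the 100 mm tick red
- stop (a joint): position of the rule's slider, in m from the green zero tick: 0 to 0.14, growing along the rule's +y; pushed along with about 2 N it stays where it is left
- stop_grip (a point): centre of the slider's black grip, a block 28 mm (across the rule) x 20 mm (along it) x 40 mm high on the track (top 54 mm above the table), with a white pointer line in its middle that reads against the ticks; the point moves with the slider, 4 mm to the -x side of the rule's centre line

How it is judged:
By the outcome, as a careful person would: the job done as asked, in the order asked, and still so for the second after the job is handed in, with the robot touching nothing.
It also fails if it takes over 51 s, if anything falls off the work surface, if the arm or the gripper's body presses on something with over 40 N, if the wrist force passes 120 N, or if a joint passes its speed limit or range.

## Working session

There is one attempt and no reset: what is moved stays moved. The work goes in short steps, Python scripts to look and compute and a tool call to move; the robot and the scene stay as the last step left them, time stands still between calls to the robot, and variables do not carry over. Pictures are saved under pics/ and viewed, about 8 in all and at most 12, crops included, and the job is handed in when it is done.

Besides the shell and the picture viewer there is one more tool, called after ">>>" by a JSON object that holds its "api" and its "payload", one argument or row to a line. arm_command: Moves the arm, as the interface text tells. Its arguments: {"type":"object","properties":{"commands":{"type":"string"},"jaw":{"type":"number"},"grip_force":{"type":"number"}},"required":["commands"]}

```bash
mkdir -p pics; cat > h.py <<'E'
import numpy as np, cv2
from workcell import manip
from scipy.spatial.transform import Rotation as R
def cam(n):
    c=manip.calibration(n); im,d=manip.read_camera(n); return c,im,d
def ray(c,u,v):
    f=210/np.tan(np.radians(c['vfov'])/2)
    x=np.array([(u-c['cx'])/f,(v-c['cy'])/f]); y=x.copy()
    for _ in range(20): y=x/(1+c['k1']*(y@y))
    M=np.array(c['cam_to_world']); return M[:3,:3]@np.array([*y,1.]),M[:3,3]
def atz(c,u,v,z):
    d,o=ray(c,u,v); return o+d*(z-o[2])/d[2]
def atd(c,u,v,dep):
    d,o=ray(c,u,v); return o+d*dep
E
python3 - <<'E'
from h import *
import pickle
out={}
for n in ['scene','top']:
    c,im,d=cam(n); out[n]=(c,im,d); cv2.imwrite(f'pics/{n}1.png',cv2.resize(im,(800,600),interpolation=cv2.INTER_CUBIC))
    print(n,{k:np.round(v,3).tolist() for k,v in c.items()})
pickle.dump(out,open('v1.pkl','wb'))
print(manip.sense())
E
```

```text
scene {'vfov': 42.611, 'cx': 271.581, 'cy': 201.585, 'k1': -0.05, 'cam_to_world': [[-0.619, 0.435, -0.654, 1.237], [0.785, 0.328, -0.526, 0.649], [-0.014, -0.839, -0.544, 0.713], [0.0, 0.0, 0.0, 1.0]]}
top {'vfov': 44.077, 'cx': 283.602, 'cy': 200.406, 'k1': -0.033, 'cam_to_world': [[0.004, -0.999, 0.041, 0.472], [-1.0, -0.004, -0.008, 0.076], [0.008, -0.041, -0.999, 1.284], [0.0, 0.0, 0.0, 1.0]]}
{'time_s': 0.1, 'joint_pos': array([ 1.25428074,  0.31164138,  0.01397429,  1.51288296, -0.00438664,
        1.31919456, -0.02718064]), 'joint_velocities': array([-0.00133464,  0.00057429, -0.00058367, -0.00299209, -0.00105787,
        0.000177  ,  0.00026718]), 'joint_torque': array([ 5.49022025e-04, -3.80856228e+01,  1.46417418e-01, -2.31242359e+01,
        1.22658501e-02,  8.03173345e-03,  1.40301603e-05]), 'tool_pos': array([ 0.1490966 , -0.52873549,  0.23033757]), 'orientation': array([-3.10991469e+00, -4.30221949e-01,  5.98675710e-04]), 'contact_force': array([-0.43028175,  0.09354222, -0.48514833]), 'ft_torque': array([ 0.01871166, -0.00181037, -0.03470732]), 'finger_gap': 0.08552142349952091}
```

View pics/top1.png

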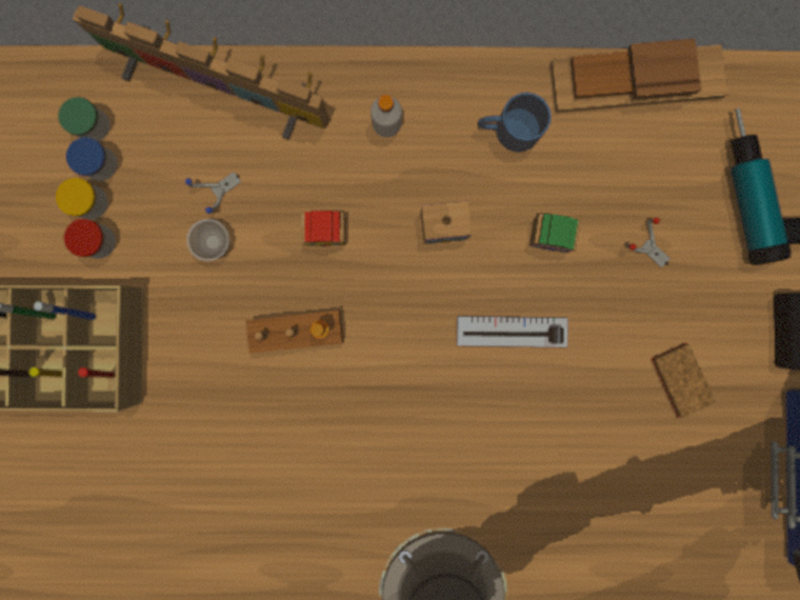

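View pics/scene1.png

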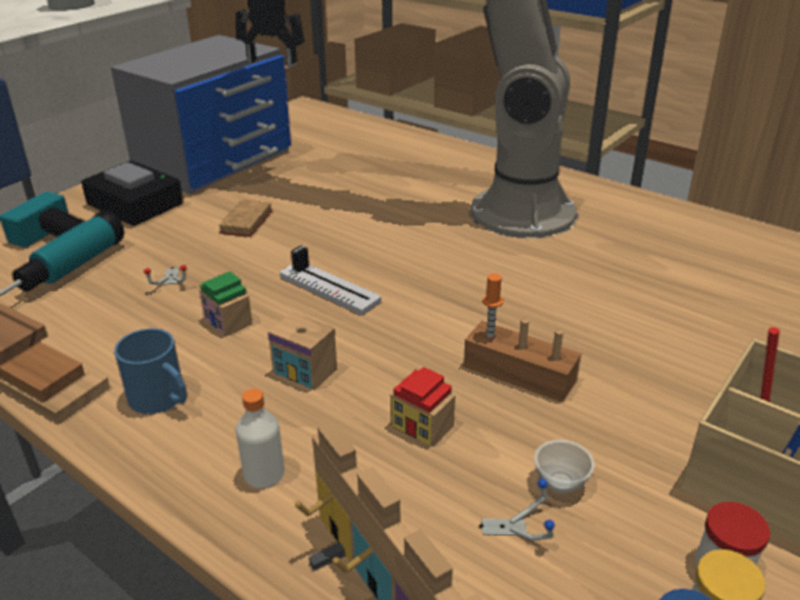

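The top view shows the rod at the right end of the stand (≈320,328), the teal house's hole at (446,220), and the rule with its slider at the right end (≈556,333). Next is an enlarged crop of that area.

```bash
python3 - <<'E'
from h import *
import pickle
c,im,d=pickle.load(open('v1.pkl','rb'))['top']
a=cv2.resize(im[135:245,165:285],None,fx=5,fy=5,interpolation=cv2.INTER_CUBIC)[:,:600]
# stack: left half x165-325 ; right x 285-405
A=cv2.resize(im[205:255,165:285-40],None,fx=5,fy=5,interpolation=cv2.INTER_CUBIC)
l=cv2.resize(im[205:255,165:245],None,fx=5,fy=5,interpolation=cv2.INTER_CUBIC)
r=cv2.resize(im[135:185,285:335],None,fx=5,fy=5,interpolation=cv2.INTER_CUBIC)
b=cv2.resize(im[210:255,312:402],None,fx=7,fy=7,interpolation=cv2.INTER_CUBIC)
o=np.zeros((600,800,3),np.uint8); o[:250,:400]=l; o[:250,420:670]=r; o[260:575,:630]=b
cv2.imwrite('pics/crop.png',o)
E
```

```text
(no output)
```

View pics/crop.png

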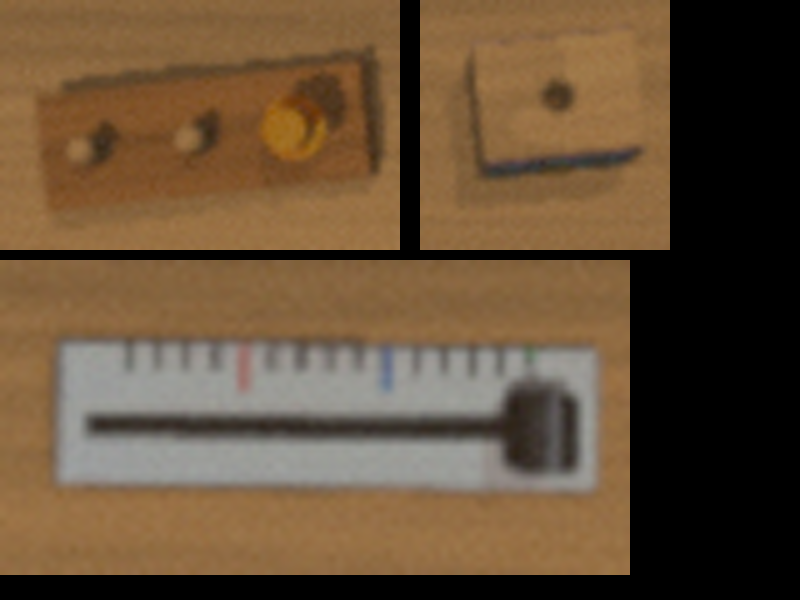

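```bash
python3 - <<'E'
from h import *
import pickle
c,im,d=pickle.load(open('v1.pkl','rb'))['top']
def p(x,y,s,ox,oy,z): return atz(c,(x+.5)/s-.5+ox,(y+.5)/s-.5+oy,z)
P=lambda n,*a: print(n,np.round(p(*a),4))
L=lambda n,x,y,z:P(n,x,y,5,165,205,z)
L('rodtop',285,127,.15);L('flange',295,127,.11);L('dow1',78,152,.095);L('dow2',187,140,.095)
for q in [(38,93),(368,60),(378,170),(48,212)]: L('stand',*q,.05)
P('hole',558-420,96,5,285,135,.075)
for q in [(472,45),(632,33),(640,150),(486,165)]: P('house',q[0]-420,q[1],5,285,135,.075)
B=lambda n,x,y,z:P(n,x,y-260,7,312,210,z)
for q in [(58,342),(600,347),(600,491),(55,486)]: B('rule',*q,.014)
B('green',530,355,.014);B('blue',387,370,.014);B('red',244,370,.014)
B('grip L',503,425,.054);B('gripR',578,425,.054)
B('track',88,424,.014);B('track',500,428,.014)
print(R.from_rotvec(manip.sense()['orientation']).as_matrix().round(3))
w=manip.calibration('wrist');print({k:np.round(v,3).tolist() for k,v in w.items()})
E
```

```text
rodtop [0.4528 0.2024 0.15  ]
flange [0.4521 0.2023 0.11  ]
dow1 [0.44   0.3031 0.095 ]
dow2 [0.4457 0.2533 0.095 ]
stand [0.4667 0.3311 0.05  ]
stand [0.4831 0.1743 0.05  ]
stand [0.4309 0.1692 0.05  ]
stand [0.4103 0.3256 0.05  ]
hole [6.306e-01 3.000e-04 7.500e-02]
house [0.6544 0.0406 0.075 ]
house [ 0.6605 -0.0344  0.075 ]
house [ 0.6054 -0.0382  0.075 ]
house [0.598  0.0339 0.075 ]
rule [ 0.4728 -0.0226  0.014 ]
rule [ 0.4717 -0.2129  0.014 ]
rule [ 0.4213 -0.2127  0.014 ]
rule [ 0.4225 -0.0216  0.014 ]
green [ 0.4688 -0.1882  0.014 ]
blue [ 0.4634 -0.1379  0.014 ]
red [ 0.4632 -0.0878  0.014 ]
grip L [ 0.4452 -0.1706  0.054 ]
gripR [ 0.4453 -0.1961  0.054 ]
track [ 0.4442 -0.0332  0.014 ]
track [ 0.4433 -0.1776  0.014 ]
[[ 0.962  0.271 -0.001]
 [ 0.271 -0.962  0.002]
 [-0.    -0.002 -1.   ]]
{'vfov': 62.663, 'cx': 286.754, 'cy': 203.27, 'k1': -0.003, 'cam_to_world': [[0.271, -0.917, -0.292, 0.224], [-0.963, -0.259, -0.081, -0.508], [-0.001, 0.303, -0.953, 0.373], [0.0, 0.0, 0.0, 1.0]]}
```

>>> {"api": "arm_command", "payload": {
  "commands": "0 0 0 0 0 0.0436;0 0 0 0 0 0.0436;0.05 -0.03 0 0 0 0;0.05 -0.03 0 0 0 0;0.05 -0.03 0 0 0 0;0.05 -0.03 0 0 0 0;0.05 -0.03 0 0 0 0;0.05 -0.03 0 0 0 0;0 -0.06 0 0 0 0;0 -0.06 0 0 0 0;0 -0.06 0 0 0 0;0 -0.06 0 0 0 0;0 -0.06 0 0 0 0;0 -0.06 0 0 0 0",
  "jaw": 80,
  "grip_force": 50
}}

```text
time_s: 1.85
tool_pos: [0.462, 0.0202, 0.2225]
orientation: [-3.132, 0.038, 0.02]
contact_force: [1.0, 0.4, 0.8]
finger_gap: 0.0682
```

>>> {"api": "arm_command", "payload": {
  "commands": "-0.003 -0.06 0 0 0 0;-0.003 -0.06 0 0 0 0;-0.003 -0.05 0 0 0 0;0 0 0 0 0 0"
}}

```text
time_s: 2.35
tool_pos: [0.4534, 0.2018, 0.2233]
orientation: [-3.129, 0.021, 0.023]
contact_force: [-0.5, -0.5, -0.2]
finger_gap: 0.0682
```

```bash
cat > st.py <<'E'
from h import *
s=manip.sense(); m=R.from_rotvec(s['orientation'])
T=R.from_matrix(np.diag([1.,-1,-1]))
print('t',round(s['time_s'],2),'pos',s['tool_pos'].round(4),'F',s['contact_force'].round(1),'M',s['ft_torque'].round(2),'gap',round(s['finger_gap'],4))
print('turn to level, pi units',((m.inv()*T).as_rotvec()/np.pi).round(4))
E
python3 - <<'E'
import st
from h import *
import pickle
c,im,d=cam('wrist'); pickle.dump((c,im,d),open('w1.pkl','wb'))
cv2.imwrite('pics/w1.png',cv2.resize(im,(800,600),interpolation=cv2.INTER_CUBIC))
E
```

```text
t 2.35 pos [0.4534 0.2018 0.2233] F [-0.5 -0.5 -0.2] M [-0.1   0.03  0.05] gap 0.0682
turn to level, pi units [-0.0039  0.0047 -0.0044]
```

View pics/w1.png

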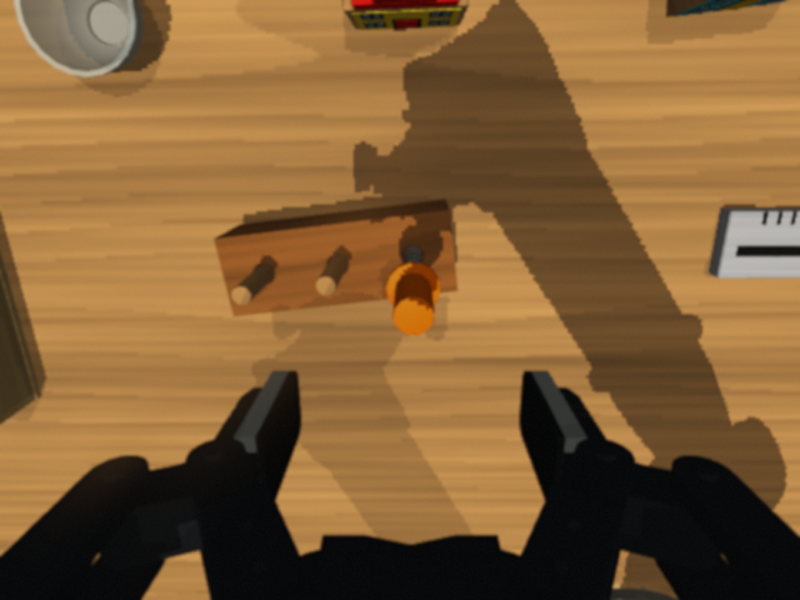

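The rod's orange head top is at (413,317), midway between the open fingers, with dowel tops at (241,294) and (326,285).

```bash
python3 - <<'E'
from h import *
import pickle
c,im,d=pickle.load(open('w1.pkl','rb'))
for n,u,v,z in [('rod',413,317,.15),('d2',326,285,.095),('d1',241,294,.095)]: print(n,atz(c,u*.7,v*.7,z).round(4))
E
```

```text
rod [0.4489 0.2009 0.15  ]
d2 [0.4474 0.2513 0.095 ]
d1 [0.4424 0.3011 0.095 ]
```

>>> {"api": "arm_command", "payload": {
  "commands": "-0.002 0.0005 0.02 -0.0039 0.0047 -0.0044;0 0 0.03 0 0 0;0 0 0.03 0 0 0;0 0 0 0 0 0"
}}

```text
time_s: 2.9
tool_pos: [0.4539, 0.1894, 0.1402]
orientation: [3.132, -0.023, 0.001]
contact_force: [0.0, -0.0, 1.1]
finger_gap: 0.0681
```

```bash
python3 st.py
```

```text
t 2.9 pos [0.4539 0.1894 0.1402] F [ 0.  -0.   1.1] M [-0.01 -0.02  0.01] gap 0.0681
turn to level, pi units [ 0.003  -0.0002 -0.0047]
```

>>> {"api": "arm_command", "payload": {
  "commands": "-0.0025 -0.012 0 0.003 0 0;0 0 0 0 0 0"
}}

```text
time_s: 3.15
tool_pos: [0.4532, 0.2013, 0.1421]
orientation: [-3.14, 0.028, -0.006]
contact_force: [0.1, -0.2, -0.4]
finger_gap: 0.0683
```

```bash
python3 st.py
```

```text
t 3.15 pos [0.4532 0.2013 0.1421] F [ 0.1 -0.2 -0.4] M [ 0.02 -0.02 -0.02] gap 0.0683
turn to level, pi units [-0.0005 -0.0011 -0.0057]
```

>>> {"api": "arm_command", "payload": {
  "commands": "-0.002 0 0.012 0 0 -0.005;0 0 0.012 0 0 0;0 0 0 0 0 0"
}}

```text
time_s: 3.52
tool_pos: [0.4521, 0.2016, 0.1178]
orientation: [-3.14, 0.002, -0.01]
contact_force: [1.1, -0.9, -0.2]
finger_gap: 0.0683
```

```bash
python3 st.py
```

```text
t 3.52 pos [0.4521 0.2016 0.1178] F [ 1.1 -0.9 -0.2] M [ 0.01  0.02 -0.01] gap 0.0683
turn to level, pi units [-0.0006 -0.002  -0.0003]
```

>>> {"api": "arm_command", "payload": {
  "commands": "0 0 0 0 0 0;0 0 0 0 0 0;0 0 0 0 0 0;0 0 0 0 0 0;0 0 0 0 0 0;0 0 0 0 0 0",
  "jaw": 0,
  "grip_force": 50
}}

```text
time_s: 4.28
tool_pos: [0.4524, 0.2019, 0.1181]
orientation: [-3.139, 0.002, -0.011]
contact_force: [0.5, 0.7, 0.1]
finger_gap: 0.0183
```

```bash
python3 st.py
```

```text
t 4.28 pos [0.4524 0.2019 0.1181] F [0.5 0.7 0.1] M [-0.01  0.01 -0.01] gap 0.0183
turn to level, pi units [-0.0008 -0.0022 -0.0003]
```

>>> {"api": "arm_command", "payload": {
  "commands": "0 0 -0.02 0 0 0;0 0 -0.02 0 0 0;0 0 -0.03 0 0 0;0 0 -0.03 0 0 0;0 0 0 0 0 0"
}}

```text
time_s: 4.9
tool_pos: [0.4514, 0.2013, 0.2193]
orientation: [-3.139, 0.001, -0.009]
contact_force: [0.9, -0.1, -1.9]
finger_gap: 0.0184
```

```bash
python3 st.py
```

```text
t 4.9 pos [0.4514 0.2013 0.2193] F [ 0.9 -0.1 -1.9] M [ 0.05 -0.04  0.01] gap 0.0184
turn to level, pi units [-0.0007 -0.0017 -0.0003]
```

>>> {"api": "arm_command", "payload": {
  "commands": "0.03 0.0335 -0.003 0 0 0;0.03 0.0335 0 0 0 0;0.03 0.0335 0 0 0 0;0.03 0.0335 0 0 0 0;0.03 0.0335 0 0 0 0;0.028 0.032 0 0 0 0;0 0 0 0 0 0;0 0 0 0 0 0"
}}

```text
time_s: 5.9
tool_pos: [0.6281, -0.0035, 0.207]
orientation: [3.141, 0.007, -0.025]
contact_force: [-0.1, 0.8, -1.2]
finger_gap: 0.0181
```

```bash
python3 - <<'E'
import st
from h import *
import pickle
w=cam('wrist'); s=cam('scene'); pickle.dump((w,s),open('w2.pkl','wb'))
o=np.zeros((600,800,3),np.uint8)
o[:300,:400]=cv2.resize(w[1],(400,300)); 
# scene crop round house 170..260 x, 170..290
o[:600,400:800]=cv2.resize(s[1][130:280,165:265],(400,600),interpolation=cv2.INTER_CUBIC)
o[300:600,:400]=cv2.resize(w[1][140:260,200:360],(400,300),interpolation=cv2.INTER_CUBIC)
cv2.imwrite('pics/w2.png',o)
E
```

```text
t 5.9 pos [ 0.6281 -0.0035  0.207 ] F [-0.1  0.8 -1.2] M [ 0.08 -0.03  0.03] gap 0.0181
turn to level, pi units [0.0002 0.0051 0.0015]
```

View pics/w2.png

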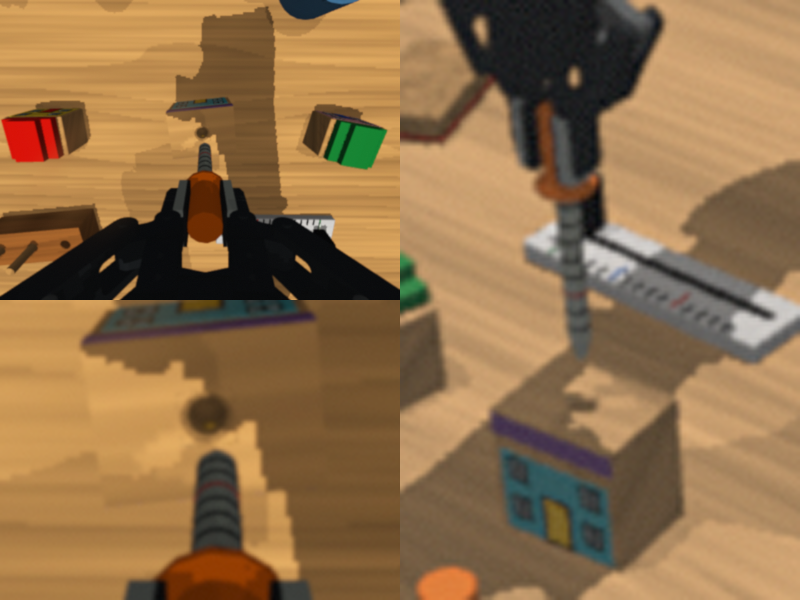

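```bash
python3 - <<'E'
from h import *
import pickle
(cw,iw,dw),(cs,i2,ds)=pickle.load(open('w2.pkl','rb'))
print('hole',atz(cw,283.0,185.4,.075).round(4))
print('tip wrist',atz(cw,286.6,202,.099).round(4),'scene',atz(cs,210.2,219.5,.099).round(4))
d1,o1=ray(cw,286.6,202);d2,o2=ray(cs,210.2,219.5)
t=np.linalg.lstsq(np.c_[d1,-d2],o2-o1,rcond=None)[0];print((o1+d1*t[0]).round(4),(o2+d2*t[1]).round(4))
for u,v in[(287,208),(287,212),(287,216)]:print(atd(cw,u,v,dw[v,u]).round(4))
E
```

```text
hole [ 0.6323 -0.0007  0.075 ]
tip wrist [ 0.626  -0.0037  0.099 ] scene [ 0.6258 -0.0008  0.099 ]
[ 0.6252 -0.0037  0.0966] [ 0.6239 -0.0029  0.097 ]
[ 0.6317 -0.0039  0.1293]
[ 0.6317 -0.0039  0.1371]
[ 0.6314 -0.0039  0.1435]
```

>>> {"api": "arm_command", "payload": {
  "commands": "0.0045 -0.003 0 0 0.005 0.0015;0 0 0 0 0 0"
}}

```text
time_s: 6.25
tool_pos: [0.6319, 0.0018, 0.2077]
orientation: [3.141, 0.006, 0.002]
contact_force: [0.3, -0.0, -1.7]
finger_gap: 0.0187
```

```bash
python3 st.py
```

```text
t 6.25 pos [0.6319 0.0018 0.2077] F [ 0.3 -0.  -1.7] M [-0.   -0.06 -0.05] gap 0.0187
turn to level, pi units [ 0.0003 -0.0004  0.0011]
```

>>> {"api": "arm_command", "payload": {
  "commands": "0.0005 0.002 0.009 0 0 0;0 0 0.008 0 0 0;0 0 0 0 0 0"
}}

```text
time_s: 6.62
tool_pos: [0.6319, 0.0006, 0.1897]
orientation: [3.14, 0.008, 0.002]
contact_force: [-0.3, 0.2, -2.4]
finger_gap: 0.0185
```

```bash
python3 - <<'E'
import st
from h import *
import pickle
w=cam('wrist'); s=cam('scene'); pickle.dump((w,s),open('w3.pkl','wb'))
o=np.zeros((400,800,3),np.uint8)
o[:,:400]=cv2.resize(w[1][160:240,246:326],(400,400),interpolation=cv2.INTER_CUBIC)
o[:,400:]=cv2.resize(s[1][195:255,185:245],(400,400),interpolation=cv2.INTER_CUBIC)
cv2.imwrite('pics/w3.png',o)
E
```

```text
t 6.62 pos [6.319e-01 6.000e-04 1.897e-01] F [-0.3  0.2 -2.4] M [-0.    0.04 -0.02] gap 0.0185
turn to level, pi units [ 0.0003 -0.0004  0.0016]
```

View pics/w3.png

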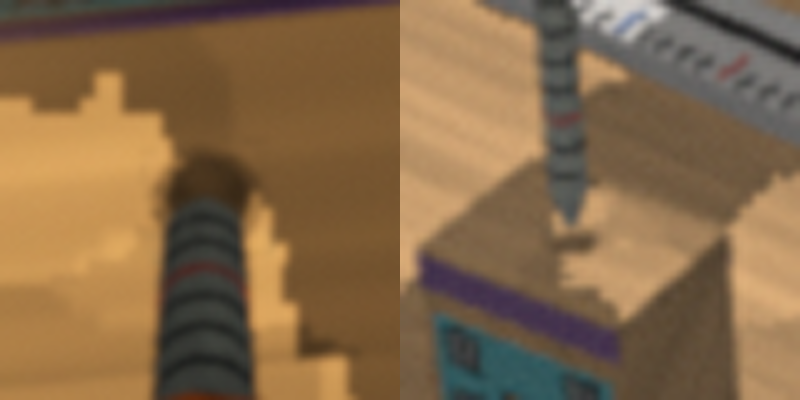

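```bash
python3 - <<'E'
from h import *
import pickle
(cw,iw,dw),(cs,i2,ds)=pickle.load(open('w3.pkl','rb'))
for n,x,y,z in[('holetop',209,152,.075),('holeL',165,190,.075),('holeR',254,190,.075),('tip',208,201,.0817)]:
    print(n,atz(cw,246+(x+.5)/5-.5,160+(y+.5)/5-.5,z).round(4))
for n,x,y,z in[('hole',575,243,.075),('tip',570,226,.0817)]:
    print('S',n,atz(cs,185+(x-400+.5)/6.667-.5,195+(y+.5)/6.667-.5,z).round(4))
E
```

```text
holetop [ 6.393e-01 -4.000e-04  7.500e-02]
holeL [0.6332 0.0064 0.075 ]
holeR [ 0.6332 -0.0074  0.075 ]
tip [ 6.335e-01 -2.000e-04  8.170e-02]
S hole [0.6307 0.003  0.075 ]
S tip [0.6317 0.0026 0.0817]
```

>>> {"api": "arm_command", "payload": {
  "commands": "0.0005 0 0.004 0 0 0;0 0 0.004 0 0 0;0 0 0.004 0 0 0;0 0 0 0 0 0"
}}

```text
time_s: 7.22
tool_pos: [0.6334, 0.0003, 0.1781]
orientation: [3.141, 0.007, 0.005]
contact_force: [-0.1, 0.5, -1.7]
finger_gap: 0.0188
```

>>> {"api": "arm_command", "payload": {
  "commands": "0 0 0.003 0 0 0;0 0 0.003 0 0 0;0 0 0.002 0 0 0;0 0 0 0 0 0"
}}

```text
time_s: 7.72
tool_pos: [0.6329, 0.0001, 0.1696]
orientation: [3.14, 0.007, 0.004]
contact_force: [-0.3, -0.9, -0.6]
finger_gap: 0.0189
```

>>> {"api": "arm_command", "payload": {
  "commands": "0 0 0.002 0 0 0;0 0 0.002 0 0 0;0 0 0.002 0 0 0;0 0 0 0 0 0"
}}

```text
time_s: 8.22
tool_pos: [0.6326, 0.0001, 0.1632]
orientation: [3.14, 0.007, 0.002]
contact_force: [-0.4, 0.1, -1.7]
finger_gap: 0.0188
```

>>> {"api": "arm_command", "payload": {
  "commands": "0 0 0.002 0 0 0;0 0 0.002 0 0 0;0 0 0 0 0 0"
}}

```text
time_s: 8.6
tool_pos: [0.6327, -0.0, 0.1602]
orientation: [3.14, 0.007, 0.004]
contact_force: [-1.3, -0.0, -1.4]
finger_gap: 0.0189
```

>>> {"api": "arm_command", "payload": {
  "commands": "0 0 0.0015 0 0 0;0 0 0.0015 0 0 0"
}}

```text
time_s: 8.85
tool_pos: [0.6331, 0.0001, 0.1584]
orientation: [3.14, 0.007, 0.006]
contact_force: [-1.7, -0.1, 3.4]
finger_gap: 0.0182
```

>>> {"api": "arm_command", "payload": {
  "commands": "0 0 0.0015 0 0 0;0 0 0.0015 0 0 0"
}}

```text
time_s: 9.1
tool_pos: [0.6331, 0.0001, 0.155]
orientation: [3.14, 0.007, 0.006]
contact_force: [-1.5, -0.2, 0.6]
finger_gap: 0.0188
```

>>> {"api": "arm_command", "payload": {
  "commands": "0 0 0.0015 0 0 0;0 0 0.0015 0 0 0"
}}

```text
time_s: 9.35
tool_pos: [0.6331, 0.0001, 0.1516]
orientation: [3.14, 0.007, 0.006]
contact_force: [-1.8, -0.3, 2.4]
finger_gap: 0.0185
```

>>> {"api": "arm_command", "payload": {
  "commands": "0 0 0.0015 0 0 0;0 0 0.0015 0 0 0"
}}

```text
time_s: 9.6
tool_pos: [0.6331, 0.0002, 0.1482]
orientation: [3.14, 0.007, 0.006]
contact_force: [-1.3, -0.5, 4.0]
finger_gap: 0.0183
```

>>> {"api": "arm_command", "payload": {
  "commands": "0 0 0.0015 0 0 0;0 0 0.0015 0 0 0"
}}

```text
time_s: 9.85
tool_pos: [0.6331, 0.0004, 0.1451]
orientation: [3.14, 0.007, 0.006]
contact_force: [-1.7, 0.4, 1.6]
finger_gap: 0.0189
```

>>> {"api": "arm_command", "payload": {
  "commands": "0 0 0.0015 0 0 0;0 0 0.0015 0 0 0"
}}

```text
time_s: 10.1
tool_pos: [0.6331, 0.0005, 0.1419]
orientation: [3.14, 0.007, 0.006]
contact_force: [-1.9, 0.3, 3.3]
finger_gap: 0.0187
```

>>> {"api": "arm_command", "payload": {
  "commands": "0 0 0.0015 0 0 0;0 0 0.0015 0 0 0"
}}

```text
time_s: 10.35
tool_pos: [0.6332, 0.0005, 0.139]
orientation: [3.14, 0.007, 0.006]
contact_force: [-0.7, 0.2, 1.1]
finger_gap: 0.0187
```

>>> {"api": "arm_command", "payload": {
  "commands": "0 0 0.0015 0 0 0;0 0 0.0015 0 0 0"
}}

```text
time_s: 10.6
tool_pos: [0.6333, 0.0005, 0.136]
orientation: [3.14, 0.007, 0.007]
contact_force: [-2.0, 0.5, 3.0]
finger_gap: 0.019
```

>>> {"api": "arm_command", "payload": {
  "commands": "0 0 0.0015 0 0 0;0 0 0.0015 0 0 0"
}}

```text
time_s: 10.85
tool_pos: [0.6333, 0.0004, 0.1328]
orientation: [3.14, 0.007, 0.007]
contact_force: [-2.1, -0.1, 2.8]
finger_gap: 0.0183
```

>>> {"api": "arm_command", "payload": {
  "commands": "0 0 0.0015 0 0 0;0 0 0.0015 0 0 0"
}}

```text
time_s: 11.1
tool_pos: [0.6334, 0.0003, 0.1296]
orientation: [3.14, 0.007, 0.007]
contact_force: [-2.4, 0.5, 4.4]
finger_gap: 0.0188
```

>>> {"api": "arm_command", "payload": {
  "commands": "0 0 0.0015 0 0 0;0 0 0.0015 0 0 0"
}}

```text
time_s: 11.35
tool_pos: [0.6333, 0.0003, 0.1263]
orientation: [3.14, 0.007, 0.006]
contact_force: [-2.1, -0.0, 4.1]
finger_gap: 0.0187
```

>>> {"api": "arm_command", "payload": {
  "commands": "0 0 0.0015 0 0 0;0 0 0.0015 0 0 0"
}}

```text
time_s: 11.6
tool_pos: [0.6333, 0.0002, 0.123]
orientation: [3.14, 0.007, 0.006]
contact_force: [-2.2, -0.0, 4.7]
finger_gap: 0.0188
```

>>> {"api": "arm_command", "payload": {
  "commands": "0 0 0.0015 0 0 0;0 0 0.001 0 0 0"
}}

```text
time_s: 11.85
tool_pos: [0.6338, 0.0003, 0.1222]
orientation: [3.14, 0.007, 0.009]
contact_force: [-3.0, -0.5, 7.5]
finger_gap: 0.0185
```

>>> {"api": "arm_command", "payload": {
  "commands": "0 0 0.0015 0 0 0"
}}

```text
time_s: 11.98
tool_pos: [0.6339, 0.0003, 0.1222]
orientation: [3.14, 0.007, 0.01]
contact_force: [-4.2, 0.1, 10.0]
finger_gap: 0.0187
```

>>> {"api": "arm_command", "payload": {
  "commands": "0 0 0.002 0 0 0"
}}

```text
time_s: 12.1
tool_pos: [0.634, 0.0004, 0.1221]
orientation: [3.139, 0.007, 0.011]
contact_force: [-4.8, -1.9, 12.0]
finger_gap: 0.0188
```

>>> {"api": "arm_command", "payload": {
  "commands": "0 0 0 0 0 0;0 0 0 0 0 0;0 0 0 0 0 0;0 0 0 0 0 0",
  "jaw": 70
}}

```text
time_s: 12.6
tool_pos: [0.6353, 0.0004, 0.1209]
orientation: [3.14, 0.006, 0.015]
contact_force: [-0.3, 0.4, -0.6]
finger_gap: 0.0599
```

>>> {"api": "arm_command", "payload": {
  "commands": "0 0 -0.02 0 0 0;0 0 -0.03 0 0 0;0 0 -0.03 0 0 0;0 0 -0.03 0 0 0;-0.05 0.03 0 0 0 0;-0.05 0.03 0 0 0 0;0 0 0 0 0 0"
}}

```text
time_s: 13.48
tool_pos: [0.5319, -0.0613, 0.2298]
orientation: [3.14, 0.008, 0.008]
contact_force: [0.7, -0.0, 0.8]
finger_gap: 0.0595
```

```bash
python3 - <<'E'
import st
from h import *
import pickle
w=cam('wrist'); s=cam('scene'); t=cam('top'); pickle.dump((w,s,t),open('w4.pkl','wb'))
o=np.zeros((600,800,3),np.uint8)
o[:300,:400]=cv2.resize(w[1],(400,300))
o[300:,:400]=cv2.resize(t[1][130:190,275:355],(400,300),interpolation=cv2.INTER_CUBIC)
o[:,400:]=cv2.resize(s[1][170:290,180:260],(400,600),interpolation=cv2.INTER_CUBIC)
cv2.imwrite('pics/w4.png',o)
E
```

```text
t 13.47 pos [ 0.5319 -0.0613  0.2298] F [ 0.7 -0.   0.8] M [-0.03 -0.08  0.03] gap 0.0595
turn to level, pi units [ 0.0004 -0.0017  0.0016]
```

View pics/w4.png

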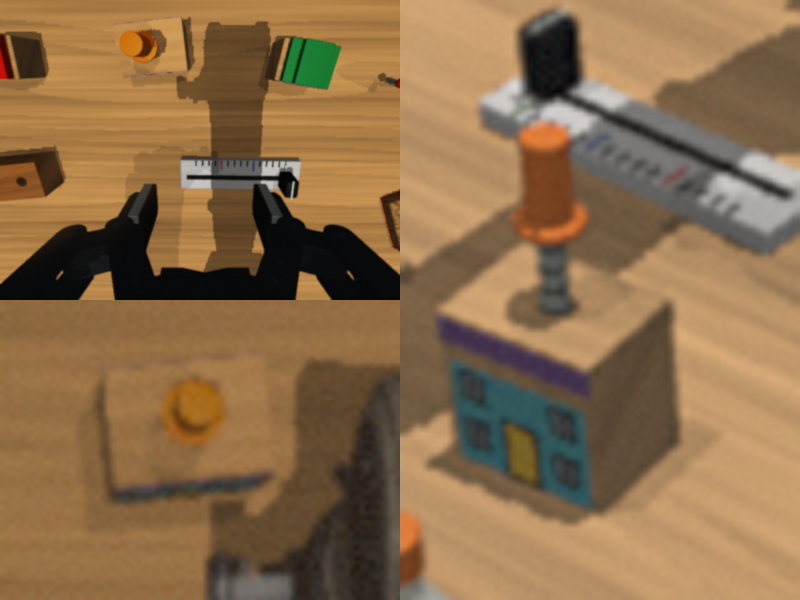

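```bash
python3 - <<'E'
from h import *
import pickle
w,s,t=pickle.load(open('w4.pkl','rb'))
def zmap(c,d,sl):
    v0,v1,u0,u1=sl; out=[]
    for v in range(v0,v1):
        for u in range(u0,u1):
            if d[v,u]>0: out.append(atd(c,u,v,d[v,u]))
    return np.array(out)
for n,(c,im,d),sl,ax in [('wrist',w,(0,120,130,290),0),('top',t,(130,190,285,335),0),('scene',s,(180,260,185,255),0)]:
    P=zmap(c,d,sl)
    m=np.hypot(P[:,0]-.632,P[:,1]-.0)<.007; q=P[m&(P[:,2]>.12)]
    h=P[(np.abs(P[:,0]-.632)<.025)&(np.abs(P[:,1])<.028)&(P[:,2]>.06)&(P[:,2]<.09)]
    print(n,len(q),np.percentile(q[:,2],[50,80,95]).round(4) if len(q) else '', 'house',len(h),np.median(h[:,2]).round(4) if len(h) else '')
# reprojection of top centre by pixel in scene
c=s[0]
f=210/np.tan(np.radians(c['vfov'])/2);M=np.linalg.inv(c['cam_to_world'])
for z in (.075,.145,.15,.154,.158):
    p=M[:3,:3]@[.632,-.0003,z]+M[:3,3];x=p[:2]/p[2];x=x*(1+c['k1']*(x@x));u,v=f*x+[c['cx'],c['cy']]
    print(z,((u-180+.5)*5-.5+400).round(1),((v-170+.5)*5-.5).round(1))
E
```

```text
wrist 478 [0.1542 0.155  0.1555] house 2957 0.0749
top 30 [0.1549 0.1568 0.1578] house 369 0.0764
scene 67 [0.1442 0.1547 0.1558] house 395 0.0756
0.075 547.9 305.7
0.145 533.9 160.1
0.15 532.9 149.3
0.154 532.1 140.6
0.158 531.2 131.9
```

>>> {"api": "arm_command", "payload": {
  "commands": "-0.03 0.04 0 0 0 0;-0.03 0.04 0 0 0 0;-0.025 0.037 0 0 0 0.0015;0 0 0.03 0 0 0;0 0 0.03 0 0 0;0 0 0 0 0 0;0 0 0 0 0 0"
}}

```text
time_s: 14.5
tool_pos: [0.467, -0.1714, 0.1708]
orientation: [-3.135, -0.038, -0.041]
contact_force: [0.0, -0.7, -0.1]
finger_gap: 0.0599
```

```bash
python3 - <<'E'
import st
from h import *
import pickle
w=cam('wrist'); pickle.dump(w,open('w5.pkl','wb'))
cv2.imwrite('pics/w5.png',cv2.resize(w[1],(800,600),interpolation=cv2.INTER_CUBIC))
E
```

```text
t 14.5 pos [ 0.467  -0.1714  0.1708] F [ 0.  -0.7 -0.1] M [-0.01  0.05  0.02] gap 0.0599
turn to level, pi units [-0.002  -0.0083  0.0077]
```

View pics/w5.png

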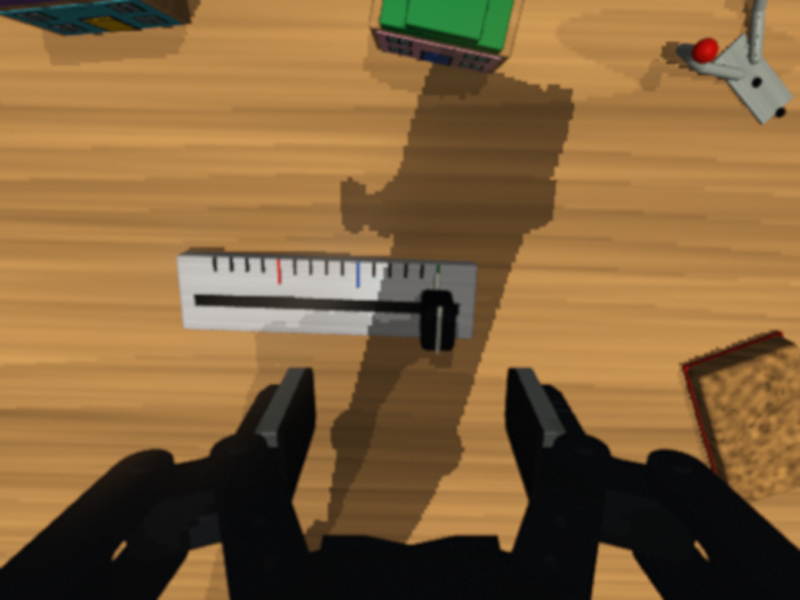

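The slider's grip centre is at (438,326), in line with the green tick at (438,270). The blue tick is at (358,272) and the red at (279,270).

```bash
python3 - <<'E'
from h import *
import pickle
c,im,d=pickle.load(open('w5.pkl','rb'))
for n,u,v,z in [('green',438,265,.014),('blue',358,270,.014),('red',279,268,.014),('grip top far',438,292,.054),('grip top near',438,350,.054)]: print(n,atz(c,u*.7,v*.7,z).round(4))
E
```

```text
green [ 0.4713 -0.1885  0.014 ]
blue [ 0.4668 -0.1383  0.014 ]
red [ 0.4669 -0.0886  0.014 ]
grip top far [ 0.4654 -0.1867  0.054 ]
grip top near [ 0.4308 -0.1881  0.054 ]
```

>>> {"api": "arm_command", "payload": {
  "commands": "-0.022 0.016 0 -0.002 -0.008 0.008;0 0 0 0 0 0;0 0 0.03 0 0 0;0 0 0.03 0 0 0;0 0 0 0 0 0"
}}

```text
time_s: 15.18
tool_pos: [0.4466, -0.1913, 0.1132]
orientation: [3.137, -0.008, 0.012]
contact_force: [-0.0, 0.0, -0.1]
finger_gap: 0.0594
```

```bash
python3 st.py
```

```text
t 15.18 pos [ 0.4466 -0.1913  0.1132] F [-0.   0.  -0.1] M [-0.02  0.06 -0.01] gap 0.0594
turn to level, pi units [ 0.0015 -0.0024 -0.0015]
```

>>> {"api": "arm_command", "payload": {
  "commands": "-0.002 -0.004 0 0.0015 -0.002 -0.0015;0 0 0.03 0 0 0;0 0 0.02 0 0 0;0 0 0 0 0 0"
}}

```text
time_s: 15.68
tool_pos: [0.4496, -0.1884, 0.0684]
orientation: [3.138, 0.0, 0.018]
contact_force: [0.5, -0.9, 1.3]
finger_gap: 0.0598
```

```bash
python3 st.py
```

```text
t 15.68 pos [ 0.4496 -0.1884  0.0684] F [ 0.5 -0.9  1.3] M [ 0.03 -0.05  0.  ] gap 0.0598
turn to level, pi units [ 0.0012 -0.0037  0.    ]
```

>>> {"api": "arm_command", "payload": {
  "commands": "-0.005 -0.001 0 0.001 -0.004 0;0 0 0.02 0 0 0;0 0 0.02 0 0 0;0 0 0 0 0 0"
}}

```text
time_s: 16.18
tool_pos: [0.4488, -0.189, 0.0338]
orientation: [3.137, 0.0, 0.012]
contact_force: [1.0, -0.3, 0.5]
finger_gap: 0.06
```

```bash
python3 st.py
```

```text
t 16.18 pos [ 0.4488 -0.189   0.0338] F [ 1.  -0.3  0.5] M [ 0.02  0.01 -0.  ] gap 0.06
turn to level, pi units [ 0.0016 -0.0024  0.    ]
```

>>> {"api": "arm_command", "payload": {
  "commands": "-0.004 -0.001 0.003 0 0 0;0 0 0.003 0 0 0;0 0 0 0 0 0;0 0 0 0 0 0;0 0 0 0 0 0;0 0 0 0 0 0;0 0 0 0 0 0",
  "jaw": 0,
  "grip_force": 20
}}

```text
time_s: 17.05
tool_pos: [0.4465, -0.1877, 0.0301]
orientation: [3.136, -0.001, 0.018]
contact_force: [-0.6, 0.4, -1.4]
finger_gap: 0.0199
```

```bash
python3 st.py
```

```text
t 17.05 pos [ 0.4465 -0.1877  0.0301] F [-0.6  0.4 -1.4] M [ 0.24  0.   -0.09] gap 0.0199
turn to level, pi units [ 0.0017 -0.0037 -0.0002]
```

>>> {"api": "arm_command", "payload": {
  "commands": "0 -0.01 0 0 0 0;0 -0.015 0 0 0 0;0 -0.015 0 0 0 0;0 -0.015 0 0 0 0;0 -0.01 0 0 0 0;0 0 0 0 0 0;0 0 0 0 0 0"
}}

```text
time_s: 17.92
tool_pos: [0.4473, -0.119, 0.0301]
orientation: [3.134, 0.001, 0.021]
contact_force: [0.9, -1.8, -1.8]
finger_gap: 0.0195
```

```bash
python3 st.py
```

```text
t 17.93 pos [ 0.4473 -0.119   0.0301] F [ 0.9 -1.8 -1.8] M [-0.2  -0.11 -0.19] gap 0.0195
turn to level, pi units [ 0.0025 -0.0044  0.0003]
```

>>> {"api": "arm_command", "payload": {
  "commands": "0 -0.006 0 0 0 0;0 -0.004 0 0 0 0;0 0 0 0 0 0;0 0 0 0 0 0"
}}

```text
time_s: 18.42
tool_pos: [0.4474, -0.1097, 0.0301]
orientation: [3.133, -0.002, 0.022]
contact_force: [1.1, -1.5, -1.7]
finger_gap: 0.0196
```

```bash
python3 st.py
```

```text
t 18.43 pos [ 0.4474 -0.1097  0.0301] F [ 1.1 -1.5 -1.7] M [-0.24 -0.1  -0.09] gap 0.0196
turn to level, pi units [ 0.0027 -0.0044 -0.0005]
```

One more small push, then release, lift clear and check.

>>> {"api": "arm_command", "payload": {
  "commands": "0 -0.002 0 0 0 0;0 0 0 0 0 0;0 0 0 0 0 0"
}}

```text
time_s: 18.8
tool_pos: [0.4474, -0.1078, 0.0301]
orientation: [3.133, -0.003, 0.022]
contact_force: [0.1, -1.2, -1.6]
finger_gap: 0.0197
```

>>> {"api": "arm_command", "payload": {
  "commands": "0 0 0 0 0 0;0 0 0 0 0 0;0 0 0 0 0 0;0 0 0 0 0 0;0 0 -0.02 0 0 0;0 0 -0.03 0 0 0;0 0 -0.03 0 0 0;0 0 -0.03 0 0 0;0 0 -0.03 0 0 0;-0.03 0 0 0 0 0;0 0 0 0 0 0",
  "jaw": 70
}}

```text
time_s: 20.18
tool_pos: [0.4138, -0.1052, 0.1742]
orientation: [3.134, 0.002, 0.018]
contact_force: [-0.2, 0.0, -0.5]
finger_gap: 0.0598
```

```bash
python3 - <<'E'
import st
from h import *
import pickle
w=cam('wrist'); s=cam('scene'); pickle.dump((w,s),open('w6.pkl','wb'))
o=np.zeros((600,800,3),np.uint8)
o[:300,:400]=cv2.resize(w[1],(400,300))
o[300:,:400]=cv2.resize(s[1],(400,300))
o[:300,400:]=cv2.resize(w[1][110:260,200:400],(400,300),interpolation=cv2.INTER_CUBIC)
o[300:,400:]=cv2.resize(s[1][160:250,180:300],(400,300),interpolation=cv2.INTER_CUBIC)
cv2.imwrite('pics/w6.png',o)
E
```

```text
t 20.18 pos [ 0.4138 -0.1052  0.1742] F [-0.2  0.  -0.5] M [ 0.03 -0.02  0.03] gap 0.0598
turn to level, pi units [ 0.0024 -0.0037  0.0004]
```

View pics/w6.png

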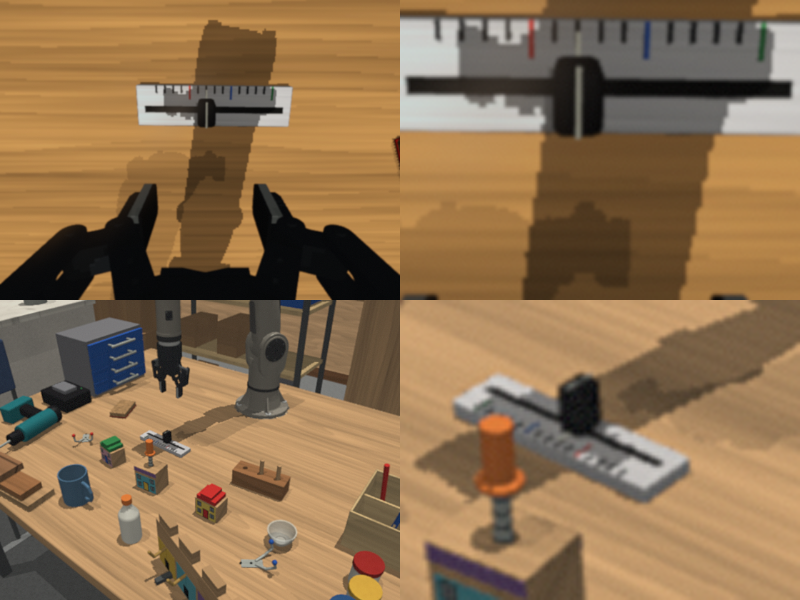

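```bash
python3 -c "
from workcell import manip
print(manip.close_job())"
```

```text
the job is handed in; nothing more can be done
None
```

The depth rod is standing in the teal house, pressed against the bottom of its hole, and the stop-rule slider is set to match. I handed the job in at about 20 s of the 51 s allowed.

- **Insertion:** moving past the sprung balls took up to about 5 N. At the bottom the rod stopped moving and the force rose to 12 N. That was the highest reading, though I only read the force at the end of each move.
- **Length sticking out:** the tool height gave 79.2 mm and the wrist camera's depth gave 79.3–80 mm. The overview (scene) picture gave about 81 mm, the roughest of the three. I used 79.5 mm.
- **Slider:** after I let go, its pointer read about 79.6 mm against the blue and red ticks.
- **Last picture:** the rod was upright and the gripper was clear. The two dowels and the other houses looked unmoved.
- **Disagreement:** an earlier overview picture suggested the rod leans about 2°, slightly more than the hole's clearance allows. I put this down to calibration error and did not check it further.

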